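# Shut the board test jig and switch it on

## Robot

A 6-joint arm with a two-finger parallel gripper is mounted at the origin on the work surface. World frame = base frame: x ahead of the robot, y to its left, z up, the work surface at z = 0. Lengths are in mm, angles in rad, forces in N, time in s.
With the tool pointing down it reaches from about 350 to 875 mm from the base axis. Payload 4.2 kg.
Tool frame: the origin (TCP) lies at the very end of the fingers, on their centre line; the grasp point (between the pads) lies 19 mm behind it; z points along the fingers, y is the line along which they close (so a half turn about z gives the same grasp; the last joint's range is limited). The gripper opens to 85 mm and grips with 20 to 120 N. Pads are 22 mm wide; open, the fingers measure 114 mm over their backs; the gripper's body (76 mm by 85 mm) begins 54 mm behind the grasp point. The pads swing forward as they close: fully open they stand 13 mm farther back than shut.
Start: joints at [1.478, 0.385, 0.008, 0, -1.194, -0.259], TCP at [215.335, 586.711, 201.412] pointing down, gripper open.
Joint ranges: [-3.14, 3.14], [-1.21, 2.06], [-1.07, 1.41], [-3.16, 2.05], [-2.99, -0.16], [-3.1, 3.1]. Speed limits (rad/s): [2.79, 2.79, 3.14, 3.14, 3.14, 3.14].

## Interface

Orientations are given as a unit quaternion [x, y, z, w].
In Python, from bench import monitor, get_image, camera_info, job_done gives the robot as it stands.
- The arm moves only by the tool send_rows, never from a script. Its argument "series" is a list of rows, each a list of 3 entries, a list of its own where there are three numbers: the shift along the tool's x, y, z in mm, then the turn, a rotation vector about the tool's x, y, z in rad, then the finger opening in mm, from 0 to 85.4. A call has 1 to 8 rows; each row shifts and turns the commanded pose from where the row before left it, along the tool's axes as they then stand; what a row does not reach is not made up. A row lasts 1/10 s, in which the tool goes at most 50 mm and 8.59 degrees, less where a joint would pass 70% of its speed; a pose out of reach is approached as far as the arm can. A call with a gripper value outside its range is refused whole. The fingers move at their own pace and stop on an object; the grip force is fixed at half the most. Time passes only in rows, so rows that do not move let the fingers close. It gives the time, the measured TCP pose, the force, the opening and the grip force at its end, in the units of the state.
- monitor.read_state(): the state, without advancing time (a new reading comes with each control period).
- get_image(name): name is "scene" or "top" or "wrist"; returns the picture (420x560x3 uint8, red, green, blue); there is no depth.
- camera_info(name): a dict with "intrinsics" (3x3 intrinsics, pixels), "R" (3x3) and "t" (3): a world point X has camera coordinates R X + t. Camera axes: x right, y down, z forward; pixel columns grow to the right and rows downward; lengths in mm; the calibration is good to about 2 mm. A picture is of the moment at which its call begins: read the wrist's pose just before it. camera_info takes no time and is no camera call; for the wrist camera it gives the pose at the moment of the call.
- job_done(): hands the job in; it is judged then, once.
The state is a dict: "clock": time; "joints": joint angles; "joint_vel": joint speeds; "joint_efforts": joint torques, N m; "position": TCP position; "ee_rot": TCP orientation; "contact_force": force on the tool from outside, world axes, zero at the start; "wrist_torque": the same for the moment, N m; "gripper_width": finger opening in mm; "grasp_force": force on a finger pad.
Only numpy, scipy, OpenCV 4.12 (cv2) and the standard library are available. Lean on these libraries where they do the work, as an engineer would, in place of code of your own. Each camera call takes 0.05 s, during which the arm holds its last target. There are 200 camera calls.

## Task

A circuit board lies ready in the open test jig. Press the jig's hinged cover down until it snaps fully shut, and only then turn the big switch handle on the sloping control box clockwise, past its click, to its second position. Do not disturb the other things on the bench, and let go of everything at the end.

Things in the scene. Friction and masses are not known exactly. Their poses are not given: they have to be found in the camera images.
- test_jig: Test jig, fixed to the bench: open grey tray 200 x 200 mm, rim 60 mm high, holding a green circuit board. Origin: centre of its underside; its x axis points from the front (catch side) to the hinge side, z up. The plate-like aluminium cover is hinged along its far (+x) rim.
- cover (a joint): Opening angle of the jig's cover, rad: 0 = fully shut, grows as it swings up. Stands open at the start (0.5 to 1) and stays where it is left (stiff hinge). A roller catch at the front resists from about 0.12 rad (some 10 N at the press point), passes over at about 0.055 and then snaps the cover shut by itself.
- cover_hinge (a point): Point on the hinge line of the cover, mid-width, 60 mm above the bench, at jig (100, 0, 60) mm. Its axes turn with the cover: -x runs along the cover's plate to the free edge, y along the hinge line (the cover opens by turning about +y), z out of the cover's outer face.
- cover_press (a point): Press point on the outer (upper when shut) face of the aluminium cover plate (200 x 200 x 10 mm), mid-width, 175 mm from the hinge line, 25 mm inside the free edge, 11 mm out of the hinge line along the plate's z. A black tongue 70 mm wide sticks out 15 mm from the free edge. Axes as cover_hinge.
- control_box: Control box, fixed to the bench: grey wedge-shaped desk case, 200 mm deep (x) by 180 mm wide (y), 40 mm high in front rising to 133 mm at the back; its top is a dark steel panel that slopes 25 degrees from level, facing up and to its front (-x). Origin: centre of its underside.
- switch (a joint): Rotary switch angle, rad, growing clockwise as seen looking at the panel: 0 = first position (start), 1.05 = second. Rigid stops at both. A spring detent resists (0.25 N m at first, fading to none half-way, 0.52) and springs it back if let go before; past half-way it springs on into the second position by itself.
- switch_grip (a point): On the switch's turning axis, mid-height in its black bar handle (70 mm long, 16 thick, 34 high, on a round skirt of radius 34). Bar top 16 mm further out, bar foot 18 mm and steel panel 34 mm further in. x: along the bar to its white-lined end; z: axis, out of the panel; axes turn with the handle. The white line points up-slope, 30 deg left in the first position, 30 deg right in the second.
- multimeter: Bystander: loose yellow multimeter lying flat, 160 x 78 x 40 mm. Origin: centre of its underside.
- screwdriver: Bystander: loose black-handled screwdriver, 200 mm long, lying. Origin: on the bench under its middle; x from handle to tip.
- can: Bystander: loose aluminium can, 66 mm across, 115 mm high, standing. Origin: centre of its underside.
- parts_tray: Bystander: loose grey parts tray with compartments, 160 x 120 x 35 mm. Origin: centre of its underside.

How it is judged:
By the outcome, as a careful person would: the job done as asked, in the order asked, and still so for the second after the job is handed in, with the robot touching nothing.
It also fails if it takes over 51 s, if anything falls off the work surface, if the arm or the gripper's body presses on something with over 40 N, if the wrist force passes 120 N, or if a joint passes its speed limit or range.

## Working session

There is one attempt and no reset: what is moved stays moved. The work goes in short steps, Python scripts to look and compute and a tool call to move; the robot and the scene stay as the last step left them, time stands still between calls to the robot, and variables do not carry over. Pictures are saved under pics/ and viewed, at most 10 in all, crops included, and the job is handed in when it is done.

Besides the shell and the picture viewer there is one more tool, called as name(argument=value, ...) on one line, values as JSON. send_rows: Moves the arm, as the interface text tells. Its arguments: {"type":"object","properties":{"series":{"type":"array"}},"required":["series"]}

```bash
mkdir -p pics
python3 - <<'E'
from bench import monitor,get_image,camera_info
import cv2,numpy as np
for n in("scene","top"):
    cv2.imwrite(f"pics/{n}0.png",cv2.resize(get_image(n),(784,588),interpolation=cv2.INTER_CUBIC)[:,:,::-1])
    c=camera_info(n);print(n,np.round(c["intrinsics"],1).tolist(),np.round(c["R"],4).tolist(),np.round(c["t"],1).tolist())
print(monitor.read_state())
E
```

```text
scene [[474.5, 0.0, 282.4], [0.0, 474.5, 213.7], [0.0, 0.0, 1.0]] [[0.1848, 0.9827, -0.0072], [0.6976, -0.1364, -0.7034], [-0.6922, 0.125, -0.7108]] [-112.0, -350.2, 2014.3]
top [[511.2, 0.0, 287.5], [0.0, 511.2, 201.1], [0.0, 0.0, 1.0]] [[-0.0092, -0.9999, 0.0049], [-0.9853, 0.0083, -0.1704], [0.1704, -0.0064, -0.9854]] [10.7, 591.4, 1407.3]
{'clock': 0.1, 'joints': array([ 1.47758618e+00,  3.85500655e-01,  6.79835605e-03, -4.04692484e-04,
       -1.19398236e+00, -2.58614968e-01]), 'joint_vel': array([-0.00083892, -0.00115103,  0.00216313,  0.0007083 , -0.00065714,
        0.00036498]), 'joint_efforts': array([-1.82055182e-04, -3.93324029e+01,  1.88927579e+01,  4.19788778e+00,
       -2.60822279e-03,  8.50025884e-06]), 'position': array([215.17181896, 586.20387188, 200.43687393]), 'ee_rot': array([ 9.84553725e-01, -1.75080084e-01, -1.09441062e-04,  9.56474250e-04]), 'contact_force': array([ 0.1943139 , -0.87445702, -0.48990571]), 'wrist_torque': array([-0.02633885,  0.03882258, -0.01228555]), 'grasp_force': 0.0, 'gripper_width': 85.40148654238563}
```

View pics/scene0.png

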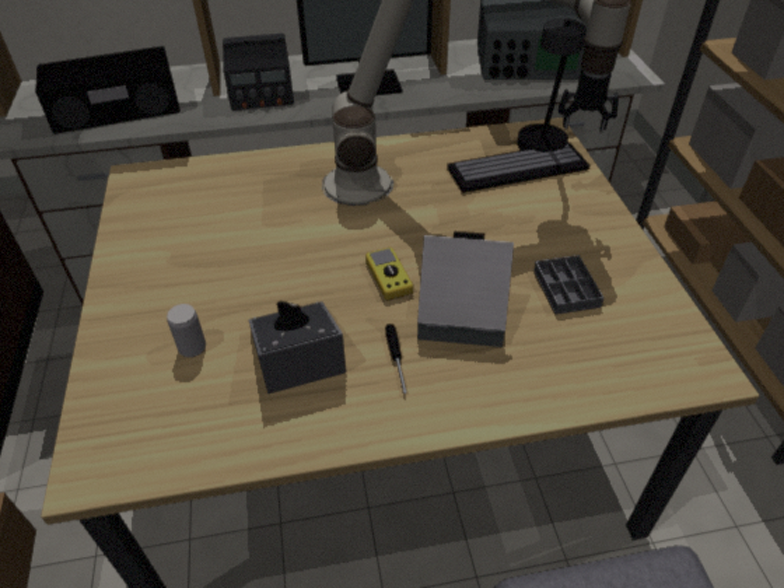

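View pics/top0.png

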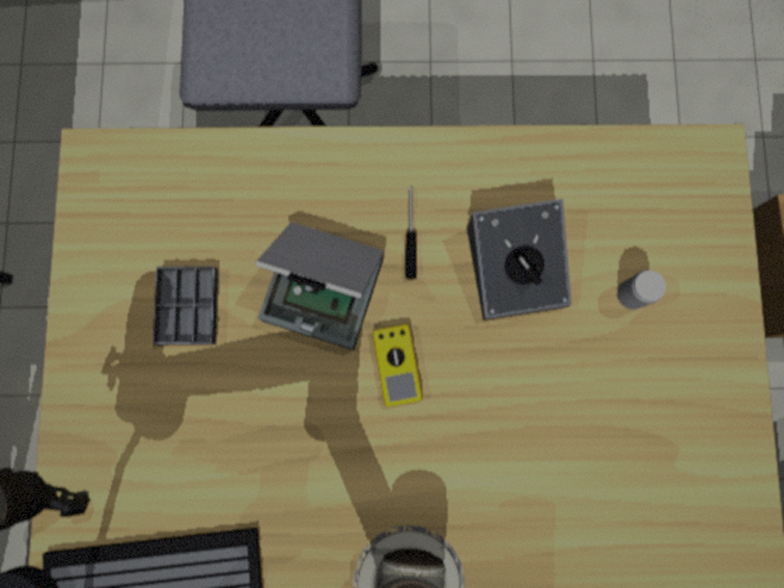

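The scene view shows the jig (784-px coordinates about 465,290), the box (300,345), and the multimeter, screwdriver, can and tray around them. The top view shows the open cover at (320,260) and the switch at (524,264). Next I'll enlarge both views.

Run:
```python
from bench import get_image
import cv2,numpy as np
def crop(im,u,v,w,h,s):
    o=cv2.resize(im[v:v+h,u:u+w],None,fx=s,fy=s,interpolation=cv2.INTER_CUBIC)
    o=np.clip(o.astype(float)*1.5,0,255).astype(np.uint8)
    for k in range(0,w,10): cv2.putText(o,str(u+k),(k*s,8),0,.28,(255,0,0),1); o[10:14,k*s]=(255,0,0)
    for k in range(0,h,10): cv2.putText(o,str(v+k),(0,k*s+4),0,.28,(255,0,0),1);o[k*s,18:24]=(255,0,0)
    return o
t=np.mean([get_image("top") for _ in range(4)],0).astype(np.uint8)
s=np.mean([get_image("scene") for _ in range(4)],0).astype(np.uint8)
A=np.hstack([crop(t,180,150,100,110,4),crop(t,325,135,100,110,4)])
B=np.hstack([crop(s,290,160,90,90,4),crop(s,170,205,85,90,4)])
cv2.imwrite("pics/A.png",A[:,:,::-1]);cv2.imwrite("pics/B.png",B[:,:,::-1])
```

```text
(no output)
```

View pics/A.png

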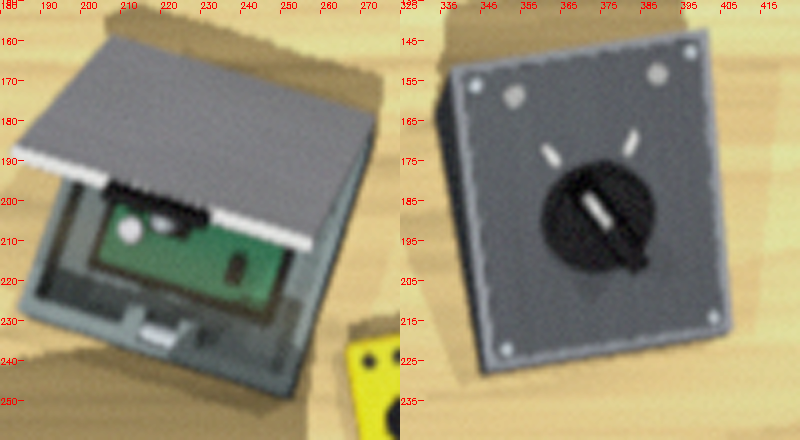

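View pics/B.png

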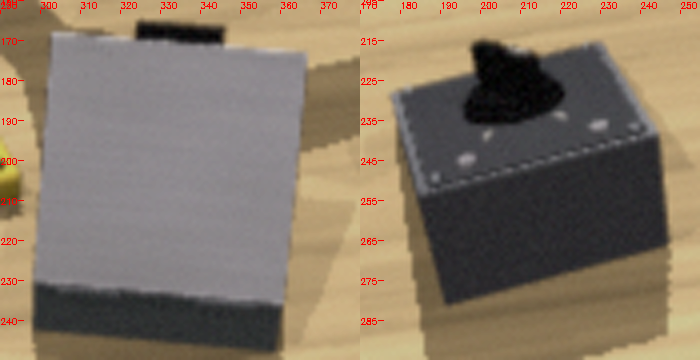

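Crop A gives the cover corners, tray front corners, panel corners and skirt outline in the top view. Crop B gives the same corners in the scene view. Next I'll fit the poses.

```bash
cat > g.py <<'E'
import numpy as np
from bench import camera_info
from scipy.spatial.transform import Rotation as Ro
CI={n:camera_info(n) for n in("top","scene")}
def proj(n,X):
    c=CI[n];p=(np.asarray(c["R"])@np.atleast_2d(X).T).T+np.ravel(c["t"]);p=p@np.asarray(c["intrinsics"]).T
    return p[:,:2]/p[:,2:]
Rz=lambda a:Ro.from_euler('z',a).as_matrix()
Ry=lambda a:Ro.from_euler('y',a).as_matrix()
def box2w(q,P): return np.atleast_2d(P)@Rz(q[2]).T+[q[0],q[1],0]
def cov2w(q,P): # q x y yaw angle
    return box2w(q,np.atleast_2d(P)@Ry(q[3]).T+[100,0,60])
E
cat > fit.py <<'E'
from g import *
from scipy.optimize import least_squares
J=[("top",1,(0,100,11),(208.3,159.5)),("top",1,(0,-100,11),(274,179.3)),("top",1,(-200,100,11),(182.5,186.8)),("top",1,(-200,-100,11),(258.2,209.5)),
("scene",1,(-200,-100,11),(303,168.3)),("scene",1,(-200,100,11),(366.5,173.5)),("scene",1,(0,-100,11),(299,230.3)),("scene",1,(0,100,11),(360,236.3)),
("scene",0,(100,-100,0),(298.5,242.5)),("scene",0,(100,100,0),(359.5,248))]
def fj(q): return np.concatenate([(proj(n,(cov2w if k else box2w)(q,P))[0]-p) for n,k,P,p in J])
r=least_squares(fj,[600,120,-.25,.8],loss='soft_l1');print("jig",r.x);print(np.round(fj(r.x).reshape(-1,2),1).tolist())
q=r.x
print("front rim top/base",proj("top",box2w(q,[[-100,100,60],[-100,-100,60],[-100,100,0],[-100,-100,0]])).round(1).tolist(),"seen 184.5,228 252.8,249.2")
B=[("top",(100,90,133),(338,151.8)),("top",(100,-90,133),(401.8,142.5)),("top",(-100,-90,40),(407.5,217.5)),("top",(-100,90,40),(346,228.5)),
("scene",(100,-90,133),(187,253)),("scene",(100,90,133),(244.5,238.3)),("scene",(-100,-90,40),(178.8,228)),("scene",(-100,90,40),(230,215.5)),
("scene",(100,-90,0),(191.5,281)),("scene",(100,90,0),(247,266.3))]
def fb(q): return np.concatenate([(proj(n,box2w(q,P))[0]-p) for n,P,p in B])
b=least_squares(fb,[600,-250,.1],loss='soft_l1').x
print("box",b);print(np.round(fb(b).reshape(-1,2),1).tolist())
# switch: skirt extents
sl=np.radians(25);ex=np.array([np.cos(sl),0,np.sin(sl)]);ez=np.array([-np.sin(sl),0,np.cos(sl)])
def sw(ab,P): P=np.atleast_2d(P);return box2w(b,np.array([0,0,86.5])+np.outer(P[:,0]+ab[0],ex)+np.outer(P[:,1]+ab[1],[0,1,0])+np.outer(P[:,2],ez))
th=np.linspace(0,2*np.pi,90);C=np.concatenate([np.c_[34*np.cos(th),34*np.sin(th),0*th+h] for h in(0,16)])
def fs(ab):
    t=proj("top",sw(ab,C));s=proj("scene",sw(ab,C))
    return [t[:,0].min()-360,t[:,0].max()-388.8,t[:,1].min()-175,s[:,0].min()-196,s[:,0].max()-221,s[:,1].max()-235.8]
a=least_squares(fs,[0,0],diff_step=1e-3,x_scale=10).x;print("switch ab",a,np.round(fs(a),1))
print("grip",sw(a,[0,0,34]))
for d in(30,):
    u=np.array([np.cos(np.radians(d)),np.sin(np.radians(d)),0])
    print("bar top ends",proj("top",sw(a,[u*35+[0,0,50],-u*35+[0,0,50]])).round(1).tolist(),proj("scene",sw(a,[u*35+[0,0,50],-u*35+[0,0,50]])).round(1).tolist())
print("press",cov2w(q,[-175,0,11]))
E
python3 fit.py
```

```text
jig [ 5.81186021e+02  1.71141339e+02 -3.11039032e-01  9.25229124e-01]
[[-0.7, -1.3], [0.2, -0.7], [0.1, -0.4], [0.2, 0.4], [-0.1, -0.4], [0.6, -0.8], [-0.8, 0.1], [1.1, -0.4], [-0.4, -0.4], [-0.6, -0.5]]
front rim top/base [[183.9, 227.7], [251.7, 249.0], [187.9, 230.2], [253.0, 250.6]] seen 184.5,228 252.8,249.2
box [ 6.27452935e+02 -2.35564887e+02  1.44289657e-01]
[[-0.5, -0.1], [0.3, -0.5], [0.5, 0.5], [0.1, -1.0], [-2.0, 0.3], [0.6, -0.4], [-0.8, -0.5], [0.8, -0.9], [0.1, 0.1], [0.7, -0.4]]
switch ab [-4.59309187 -0.52782424] [ 1.9 -1.5  0.2  1.6 -0.9  0.8]
grip [[ 609.18963155 -238.75190102  115.37334026]]
bar top ends [[370.8, 181.5], [385.5, 201.1]] [[213.2, 219.2], [199.3, 215.6]]
press [[584.51552189 170.07099241 206.400929  ]]
```

```bash
cat > plan.py <<'E'
from g import *
from bench import monitor
import json
def rows(wps,opening,start=None):
    """wps: list of (pos, R, nrows); linear/slerp; prints rounded tool-frame rows"""
    if start is None:
        s=monitor.read_state();p=np.array(s["position"]);R=Ro.from_quat(s["ee_rot"])
    else:p,R=start
    out=[]
    for P,Rt,n in wps:
        P=np.array(P,float)
        for k in range(n):
            f=1/(n-k)
            rv=np.round((R.inv()*Rt).as_rotvec()*f,3)
            d=np.round(R.inv().apply((P-p)*f),1)
            p=p+R.apply(d);R=R*Ro.from_rotvec(rv);out.append([d.tolist(),rv.tolist(),opening])
            assert np.linalg.norm(d)<=50 and np.linalg.norm(rv)<.149,(d,rv)
    for i in range(0,len(out),8):print(json.dumps(out[i:i+8]))
    return p,R
def jigR(q,tau): # tool x ~ jig x, z down, tilted back by tau about jig y
    return Ro.from_matrix(Rz(q[2])@Ry(tau)@np.diag([1,-1,-1.]))
q=np.array([581.2,171.1,-.311,.925])
def cwp(th,n,gap=0):
    tau=.6*th;d=th-tau
    return cov2w([*q[:3],th],[-175,0,11+11*np.sin(d)+gap])[0],jigR(q,tau),n
E
python3 - <<'E'
from plan import *
e=rows([((300,480,330),jigR(q,.1),4),cwp(.925,8,60)],0)
E=rows([cwp(.96,2,3)]+[cwp(t,1) for t in np.arange(.9,.15,-.1)]+[cwp(.16,1)],0,e)
E
```

```text
Traceback (most recent call last):
  File "plan.py", line 17, in rows
    assert np.linalg.norm(d)<=50 and np.linalg.norm(rv)<.149,(d,rv)
           ^^^^^^^^^^^^^^^^^^^^^^^^^^^^^^^^^^^^^^^^^^^^^^^^^
AssertionError: (array([52.9, 26. ,  5.4]), array([ 0.   , -0.057,  0.   ]))
```

Run:
```python
from plan import *
e=rows([((300,480,330),jigR(q,.1),6),cwp(.925,10,60)],0)
```

```text
[[[19.4, 11.8, -21.4], [-0.0, -0.017, -0.007], 0], [[18.9, 12.0, -21.8], [-0.0, -0.017, -0.007], 0], [[18.5, 12.1, -22.1], [-0.0, -0.016, -0.007], 0], [[18.0, 12.2, -22.4], [-0.001, -0.017, -0.007], 0], [[17.6, 12.4, -22.6], [-0.0, -0.016, -0.006], 0], [[17.1, 12.5, -23.0], [-0.001, -0.017, -0.007], 0], [[42.3, 20.8, 4.3], [0.0, -0.045, 0.0], 0], [[42.5, 20.8, 2.4], [0.0, -0.046, 0.0], 0]]
[[[42.5, 20.8, 0.5], [0.0, -0.045, 0.0], 0], [[42.5, 20.8, -1.5], [0.0, -0.046, 0.0], 0], [[42.4, 20.8, -3.4], [0.0, -0.045, 0.0], 0], [[42.2, 20.8, -5.3], [0.0, -0.046, 0.0], 0], [[41.9, 20.8, -7.3], [0.0, -0.045, 0.0], 0], [[41.5, 20.8, -9.1], [0.0, -0.046, 0.0], 0], [[41.1, 20.8, -11.0], [0.0, -0.045, 0.0], 0], [[40.6, 20.9, -12.9], [0.0, -0.046, 0.0], 0]]
```

send_rows(series=[[[19.4, 11.8, -21.4], [0, -0.017, -0.007], 0], [[18.9, 12.0, -21.8], [0, -0.017, -0.007], 0], [[18.5, 12.1, -22.1], [0, -0.016, -0.007], 0], [[18.0, 12.2, -22.4], [-0.001, -0.017, -0.007], 0], [[17.6, 12.4, -22.6], [0, -0.016, -0.006], 0], [[17.1, 12.5, -23.0], [-0.001, -0.017, -0.007], 0], [[42.3, 20.8, 4.3], [0, -0.045, 0], 0], [[42.5, 20.8, 2.4], [0, -0.046, 0], 0]])

```text
clock: 1.3
position: [367.0, 414.6, 314.5]
ee_rot: [0.984, -0.153, -0.094, -0.017]
contact_force: [1.7, 1.1, -0.9]
gripper_width: 0.1
grasp_force: 0.0
```

send_rows(series=[[[42.5, 20.8, 0.5], [0, -0.045, 0], 0], [[42.5, 20.8, -1.5], [0, -0.046, 0], 0], [[42.4, 20.8, -3.4], [0, -0.045, 0], 0], [[42.2, 20.8, -5.3], [0, -0.046, 0], 0], [[41.9, 20.8, -7.3], [0, -0.045, 0], 0], [[41.5, 20.8, -9.1], [0, -0.046, 0], 0], [[41.1, 20.8, -11.0], [0, -0.045, 0], 0], [[40.6, 20.9, -12.9], [0, -0.046, 0], 0]])

```text
clock: 2.1
position: [634.3, 152.9, 244.7]
ee_rot: [0.95, -0.149, -0.271, -0.043]
contact_force: [0.7, 0.7, 1.3]
gripper_width: 0.2
grasp_force: 0.0
```

Run:
```python
from plan import *
print(cwp(.925,8,60)[0]);e=rows([cwp(.96,2,3)]+[cwp(t,1) for t in np.arange(.9,.15,-.1)],0)
```

```text
[633.14050757 154.40473832 244.88284906]
[[[-9.5, -0.5, 24.1], [-0.0, -0.01, 0.0], 0], [[-9.3, -0.6, 24.3], [-0.0, -0.01, 0.0], 0], [[-5.7, 0.0, 12.5], [-0.0, 0.036, 0.0], 0], [[-6.8, 0.0, 16.6], [-0.0, 0.06, 0.0], 0], [[-6.2, 0.0, 16.9], [-0.0, 0.06, 0.0], 0], [[-5.4, 0.0, 17.1], [-0.0, 0.06, 0.0], 0], [[-4.7, 0.0, 17.4], [-0.0, 0.06, 0.0], 0], [[-3.9, 0.0, 17.5], [-0.0, 0.06, 0.0], 0]]
[[[-3.3, 0.0, 17.7], [-0.0, 0.06, 0.0], 0], [[-2.4, 0.0, 17.8], [-0.0, 0.06, 0.0], 0]]
```

send_rows(series=[[[-9.5, -0.5, 24.1], [0, -0.01, 0], 0], [[-9.3, -0.6, 24.3], [0, -0.01, 0], 0], [[-5.7, 0, 12.5], [0, 0.036, 0], 0], [[-6.8, 0, 16.6], [0, 0.06, 0], 0]])

```text
clock: 2.5
position: [569.7, 175.5, 193.5]
ee_rot: [0.96, -0.151, -0.234, -0.036]
contact_force: [-0.4, 0.4, 0.3]
gripper_width: 0.3
grasp_force: 0.0
```

send_rows(series=[[[-6.2, 0, 16.9], [0, 0.06, 0], 0], [[-5.4, 0, 17.1], [0, 0.06, 0], 0]])

```text
clock: 2.7
position: [545.3, 183.8, 170.2]
ee_rot: [0.972, -0.152, -0.174, -0.028]
contact_force: [-1.0, 0.1, 0.9]
gripper_width: 0.1
grasp_force: 0.4
```

Run:
```python
from plan import *
from bench import get_image
import cv2
print(cwp(.6,1)[0],cwp(.7,1)[0],monitor.read_state()["position"])
s=get_image("scene")[130:280,250:420];t=get_image("top")[110:260,160:330]
cv2.imwrite("pics/C.png",cv2.resize(np.clip(np.hstack([s,t])*1.5,0,255).astype(np.uint8),None,fx=2.3,fy=2.3,interpolation=2)[:,:,::-1])
```

```text
[546.21651276 182.34475869 170.04915348] [557.58720751 178.68987095 183.47641237] [545.33317198 183.77841879 170.22133586]
```

View pics/C.png

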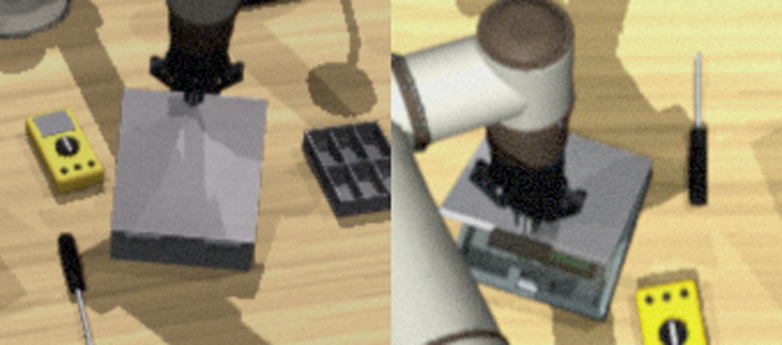

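The scene crop shows the closed fingertips on the cover near its free edge, at about (193,97). The cover is following them down, so I'll carry on.

send_rows(series=[[[-4.7, 0, 17.4], [0, 0.06, 0], 0], [[-3.9, 0, 17.5], [0, 0.06, 0], 0], [[-3.3, 0, 17.7], [0, 0.06, 0], 0], [[-2.4, 0, 17.8], [0, 0.06, 0], 0]])

```text
clock: 3.2
position: [515.3, 194.2, 106.8]
ee_rot: [0.986, -0.155, -0.057, -0.01]
contact_force: [-0.5, 0.8, 0.9]
gripper_width: -0.1
grasp_force: 0.2
```

Run:
```python
from plan import *
print(cwp(.2,1)[0])
e=rows([cwp(t,1) for t in (.16,.12,.1,.08,.06,.04,.02,0)],0)
```

```text
[515.36569443 192.26115168 106.40940417]
[[[-0.3, 1.8, 7.4], [-0.002, 0.02, 0.0], 0], [[-0.7, 0.0, 7.2], [0.0, 0.024, 0.0], 0], [[-0.4, 0.0, 3.6], [0.0, 0.012, 0.0], 0], [[-0.4, 0.0, 3.5], [0.0, 0.012, 0.0], 0], [[-0.3, 0.0, 3.6], [0.0, 0.012, 0.0], 0], [[-0.2, 0.0, 3.6], [0.0, 0.012, 0.0], 0], [[-0.3, 0.0, 3.6], [0.0, 0.012, 0.0], 0], [[-0.2, 0.0, 3.6], [0.0, 0.012, 0.0], 0]]
```

send_rows(series=[[[-0.3, 1.8, 7.4], [0, 0.02, 0], 0], [[-0.7, 0, 7.2], [0, 0.024, 0], 0], [[-0.4, 0, 3.6], [0, 0.012, 0], 0], [[-0.4, 0, 3.5], [0, 0.012, 0], 0]])

```text
clock: 3.6
position: [510.9, 193.4, 85.1]
ee_rot: [0.988, -0.155, -0.025, -0.004]
contact_force: [0.6, -0.5, 0.0]
gripper_width: -0.1
grasp_force: 0.1
```

send_rows(series=[[[-0.3, 0, 3.6], [0, 0.012, 0], 0], [[-0.2, 0, 3.6], [0, 0.012, 0], 0], [[-0.3, 0, 3.6], [0, 0.012, 0], 0]])

```text
clock: 3.9
position: [509.4, 193.6, 74.1]
ee_rot: [0.988, -0.155, -0.007, -0.001]
contact_force: [0.1, 0.0, 0.4]
gripper_width: -0.0
grasp_force: 0.1
```

send_rows(series=[[[-0.2, 0, 2.6], [0, 0.012, 0], 0]])

```text
clock: 4.0
position: [508.9, 193.6, 71.3]
ee_rot: [0.988, -0.155, -0.001, -0.0]
contact_force: [0.2, -0.1, 1.0]
gripper_width: -0.0
grasp_force: 0.1
```

No 10 N catch force showed in the readings, so I'll press a little further and look.

send_rows(series=[[[0, 0, 1.5], [0, 0, 0], 0], [[0, 0, 1], [0, 0, 0], 0]])

```text
clock: 4.2
position: [508.7, 193.6, 69.0]
ee_rot: [0.988, -0.155, -0.002, -0.0]
contact_force: [-0.8, -0.2, 0.3]
gripper_width: -0.2
grasp_force: 0.1
```

Run:
```python
from plan import *
from bench import get_image
import cv2
s=get_image("scene")[150:270,270:390]
t=get_image("top")[120:260,160:300]
k=lambda a:cv2.resize(np.clip(a*1.6,0,255).astype(np.uint8),(400,400),interpolation=2)
cv2.imwrite("pics/D.png",np.hstack([k(s),k(t)])[:,:,::-1])
for th in(0,.12):print(th,((proj("scene",cov2w([*q[:3],th],[[-200,-100,11],[-200,100,11]]))-[270,150])*400/120).tolist(),((proj("top",cov2w([*q[:3],th],[[-200,-100,11],[-200,100,11]]))-[160,120])*400/140).tolist())
```

```text
0 [[114.12118662631522, 119.97695699725834], [305.92640634050514, 135.03540752140253]] [[261.33309632266617, 367.5894104310837], [66.07077371576126, 306.45333514823545]]
0.12 [[114.45904934640225, 104.63058491893274], [308.49775859321574, 119.68863009430294]] [[260.6098908009504, 362.8493972955821], [62.13675708753775, 300.73771505520966]]
```

View pics/D.png

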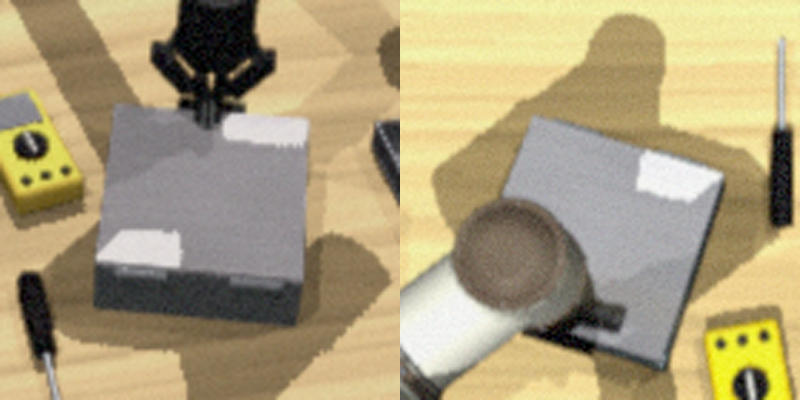

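Run:
```python
from plan import *
s=monitor.read_state();p=s["position"]
S=lambda X:((proj("scene",X)-[270,150])*400/120).round().tolist()
T=lambda X:((proj("top",X)-[160,120])*400/140).round().tolist()
print("tcp",p,S(p),T(p),s["joint_efforts"],s["contact_force"])
for th in(0,.06,.12):print(th,S(cov2w([*q[:3],th],[[-200,-100,11],[-200,100,11],[0,-100,11],[0,100,11],[-215,-35,5],[-215,35,5]])),T(cov2w([*q[:3],th],[[0,-100,11],[0,100,11],[-215,-35,5],[-215,35,5]])))
print("base",S(box2w(q,[[100,-100,0],[100,100,0]])),T(box2w(q,[[-100,-100,60]])))
```

```text
tcp [508.87978404 193.63715356  69.05337974] [[208.0, 144.0]] [[172.0, 314.0]] [ 4.54454741e-02 -3.52259839e+01  1.47923031e+01  3.29124525e+00
  1.82229855e-03  1.11705184e-06] [-0.66534688  0.50680883  0.30023444]
0 [[114.0, 120.0], [306.0, 135.0], [95.0, 258.0], [304.0, 276.0], [177.0, 120.0], [243.0, 125.0]] [[324.0, 175.0], [132.0, 116.0], [193.0, 363.0], [125.0, 342.0]]
0.06 [[114.0, 112.0], [307.0, 127.0], [95.0, 259.0], [304.0, 277.0], [177.0, 111.0], [244.0, 116.0]] [[324.0, 174.0], [133.0, 116.0], [192.0, 361.0], [123.0, 340.0]]
0.12 [[114.0, 105.0], [308.0, 120.0], [95.0, 259.0], [304.0, 277.0], [178.0, 103.0], [245.0, 108.0]] [[324.0, 173.0], [133.0, 115.0], [191.0, 359.0], [122.0, 337.0]]
base [[94.0, 307.0], [296.0, 325.0]] [[262.0, 368.0]]
```

Visually the cover sits at about 0.12 rad and the visible fingertips end about 20 mm above the reported TCP. The readings fit a cover that has only just reached the catch. I'll press on in small steps and watch the force.

send_rows(series=[[[0, 0, 2], [0, 0, 0], 0], [[0, 0, 2], [0, 0, 0], 0]])

```text
clock: 4.5
position: [509.0, 193.7, 65.2]
ee_rot: [0.988, -0.155, -0.001, -0.0]
contact_force: [0.1, 0.0, 0.3]
gripper_width: 0.4
grasp_force: 0.1
```

send_rows(series=[[[0, 0, 2], [0, 0, 0], 0]])

```text
clock: 4.6
position: [508.8, 193.7, 63.2]
ee_rot: [0.988, -0.155, -0.001, -0.0]
contact_force: [-2.9, 1.1, 6.4]
gripper_width: -0.1
grasp_force: 3.3
```

send_rows(series=[[[0, 0, 2], [0, 0, 0], 0]])

```text
clock: 4.7
position: [508.7, 193.8, 61.8]
ee_rot: [0.988, -0.155, -0.002, -0.0]
contact_force: [-5.0, 1.5, 8.4]
gripper_width: -0.3
grasp_force: 3.9
```

Run:
```python
from plan import *
from bench import get_image
import cv2
s=get_image("scene")[150:250,280:380]
w=get_image("wrist")
k=lambda a:cv2.resize(np.clip(a*1.6,0,255).astype(np.uint8),(400,400),interpolation=2)
cv2.imwrite("pics/F.png",np.hstack([k(s),cv2.resize(k(w),(400,400))])[:,:,::-1])
```

```text
(no output)
```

View pics/F.png

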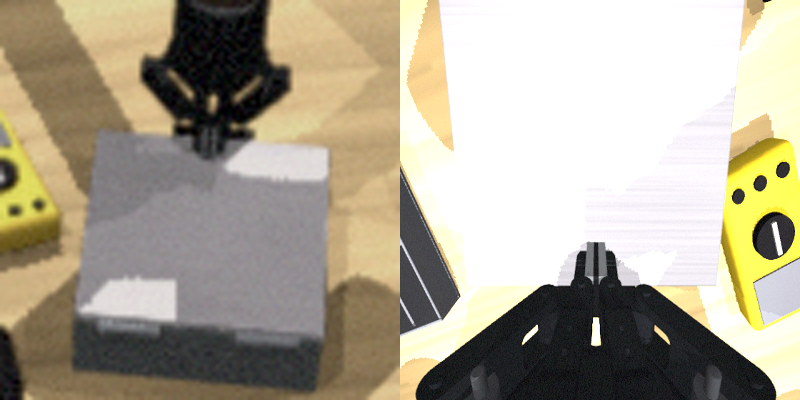

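The fingertips rest on the plate near its free edge, with the catch just engaging. I'll keep pressing.

send_rows(series=[[[-0.5, 0, 2.5], [0, 0, 0], 0], [[-0.5, 0, 2.5], [0, 0, 0], 0]])

```text
clock: 5.0
position: [507.9, 194.0, 57.1]
ee_rot: [0.988, -0.154, -0.001, -0.0]
contact_force: [-1.5, -0.5, 5.6]
gripper_width: 0.0
grasp_force: 2.7
```

send_rows(series=[[[-0.5, 0, 2.5], [0, 0, 0], 0], [[-0.3, 0, 2.5], [0, 0, 0], 0]])

```text
clock: 5.2
position: [507.1, 194.3, 51.1]
ee_rot: [0.988, -0.155, -0.001, -0.0]
contact_force: [-0.3, -1.2, 0.2]
gripper_width: 0.2
grasp_force: 0.0
```

send_rows(series=[[[0, 0, 1.5], [0, 0, 0], 0], [[0, 0, 0], [0, 0, 0], 0]])

```text
clock: 5.4
position: [506.8, 194.0, 49.0]
ee_rot: [0.988, -0.155, -0.002, 0.0]
contact_force: [0.2, -0.5, 0.4]
gripper_width: 0.0
grasp_force: 0.0
```

Run:
```python
from plan import *
from bench import get_image
import cv2
s=get_image("scene")[150:270,270:390]
k=lambda a:cv2.resize(np.clip(a*1.6,0,255).astype(np.uint8),(400,400),interpolation=2)
im=k(s).astype(int)
# free-edge: strongest vertical change in columns near the two corners
g=cv2.cvtColor(k(s),cv2.COLOR_RGB2GRAY).astype(float)
for c in (120,125,130,270,285,295):
    col=g[80:160,c-3:c+4].mean(1);d=np.abs(np.gradient(cv2.GaussianBlur(col[:,None],(1,7),0)[:,0]));print(c,80+d.argsort()[-3:])
S=lambda X:((proj("scene",X)-[270,150])*400/120).round().tolist()
for th in (0,.06): print(S(cov2w([*q[:3],th],[[-200,-100,11],[-200,100,11]])))
print(monitor.read_state()["contact_force"])
ci=camera_info("wrist");R=np.asarray(ci["R"]);t=np.ravel(ci["t"]);st=monitor.read_state()
T=Ro.from_quat(st["ee_rot"]).as_matrix()
print("cam in tool",T.T@(-R.T@t-st["position"]),(R@T).round(3).tolist(),np.round(ci["intrinsics"],1).tolist())
```

```text
120 [121 123 122]
125 [128 123 122]
130 [ 84  83 109]
270 [88 86 87]
285 [136 138 137]
295 [138 136 137]
[[114.0, 120.0], [306.0, 135.0]]
[[114.0, 112.0], [307.0, 127.0]]
[ 0.3174651  -0.03786215 -0.58784613]
cam in tool [  78.43168055    0.61894026 -172.02316173] [[0.001, 1.0, 0.001], [-0.951, 0.001, -0.308], [-0.308, -0.0, 0.951]] [[289.4, 0.0, 274.0], [0.0, 289.4, 212.5], [0.0, 0.0, 1.0]]
```

The scene edge is now at rows 121 and 137, matching an angle of 0, so the cover is shut. The reported TCP is about 22 mm beyond the real fingertips, which I'll allow for. Next is the switch standoff.

```bash
cat >> plan.py <<'E'
b=np.array([627.45,-235.56,.1443]);sl=np.radians(25)
G=np.array([609.2,-238.8,115.4])
Rp=Rz(b[2])@Ry(-sl)  # columns: up-slope, y, normal
def swR(phi): # bar angle left of up-slope
    return Ro.from_matrix(Rp@Rz(phi)@np.diag([1,-1,-1.]))
nrm=Rp[:,2]
E
python3 - <<'E'
from plan import *
s=monitor.read_state();p=s["position"];R=Ro.from_quat(s["ee_rot"])
e=rows([(p+[0,0,160],R,4),(np.array([560,-20,230]),jigR(q,-.2),6)],60)
e=rows([(G+nrm*105,swR(np.pi/6),12)],60,e)
print((G+nrm*105))
E
```

```text
[[[-0.1, 0.0, -40.0], [0.0, 0.0, 0.0], 60], [[-0.2, 0.0, -40.0], [0.0, 0.0, 0.0], 60], [[-0.1, 0.0, -40.0], [0.0, 0.0, 0.0], 60], [[-0.2, 0.1, -40.0], [0.0, 0.0, 0.0], 60], [[19.3, 31.3, -3.5], [0.0, 0.034, 0.0], 60], [[19.5, 31.3, -2.9], [0.0, 0.034, 0.0], 60], [[19.5, 31.2, -2.2], [0.0, 0.034, 0.0], 60], [[19.6, 31.3, -1.5], [0.0, 0.034, 0.0], 60]]
[[[19.6, 31.2, -0.9], [0.0, 0.034, 0.0], 60], [[19.7, 31.3, -0.2], [0.001, 0.033, 0.0], 60]]
[[[5.7, 17.7, 2.8], [0.007, 0.022, -0.079], 60], [[4.2, 18.1, 2.8], [0.007, 0.022, -0.08], 60], [[2.7, 18.4, 2.7], [0.007, 0.023, -0.079], 60], [[1.2, 18.6, 2.7], [0.006, 0.022, -0.08], 60], [[-0.4, 18.7, 2.5], [0.007, 0.023, -0.079], 60], [[-1.9, 18.6, 2.4], [0.006, 0.022, -0.08], 60], [[-3.4, 18.4, 2.2], [0.007, 0.023, -0.079], 60], [[-4.9, 18.1, 2.0], [0.006, 0.022, -0.08], 60]]
[[[-6.4, 17.6, 1.8], [0.007, 0.023, -0.079], 60], [[-7.8, 17.1, 1.5], [0.006, 0.022, -0.08], 60], [[-9.2, 16.4, 1.2], [0.007, 0.023, -0.079], 60], [[-10.5, 15.7, 0.8], [0.006, 0.022, -0.08], 60]]
[ 565.28627955 -245.18110161  210.56231764]
```

send_rows(series=[[[-0.1, 0, -40], [0, 0, 0], 0], [[-0.2, 0, -40], [0, 0, 0], 60], [[-0.1, 0, -40], [0, 0, 0], 60], [[-0.2, 0.1, -40], [0, 0, 0], 60], [[19.3, 31.3, -3.5], [0, 0.034, 0], 60], [[19.5, 31.3, -2.9], [0, 0.034, 0], 60], [[19.5, 31.2, -2.2], [0, 0.034, 0], 60], [[19.6, 31.3, -1.5], [0, 0.034, 0], 60]])

```text
clock: 6.25
position: [542.4, 50.1, 223.7]
ee_rot: [0.986, -0.154, 0.066, 0.01]
contact_force: [0.5, -0.4, 0.6]
gripper_width: 59.9
grasp_force: 0.0
```

send_rows(series=[[[19.6, 31.2, -0.9], [0, 0.034, 0], 60], [[19.7, 31.3, -0.2], [0.001, 0.033, 0], 60], [[5.7, 17.7, 2.8], [0.007, 0.022, -0.079], 60], [[4.2, 18.1, 2.8], [0.007, 0.022, -0.08], 60], [[2.7, 18.4, 2.7], [0.007, 0.023, -0.079], 60], [[1.2, 18.6, 2.7], [0.006, 0.022, -0.08], 60], [[-0.4, 18.7, 2.5], [0.007, 0.023, -0.079], 60], [[-1.9, 18.6, 2.4], [0.006, 0.022, -0.08], 60]])

```text
clock: 7.05
position: [562.4, -133.2, 220.5]
ee_rot: [0.983, 0.087, 0.161, 0.029]
contact_force: [0.4, -0.6, 0.1]
gripper_width: 60.0
grasp_force: 0.0
```

send_rows(series=[[[-3.4, 18.4, 2.2], [0.007, 0.023, -0.079], 60], [[-4.9, 18.1, 2.0], [0.006, 0.022, -0.08], 60], [[-6.4, 17.6, 1.8], [0.007, 0.023, -0.079], 60], [[-7.8, 17.1, 1.5], [0.006, 0.022, -0.08], 60], [[-9.2, 16.4, 1.2], [0.007, 0.023, -0.079], 60], [[-10.5, 15.7, 0.8], [0.006, 0.022, -0.08], 60], [[0, 0, 0], [0, 0, 0], 60], [[0, 0, 0], [0, 0, 0], 60]])

```text
clock: 7.85
position: [565.0, -245.5, 210.6]
ee_rot: [0.923, 0.319, 0.213, 0.041]
contact_force: [1.0, 0.7, 0.2]
gripper_width: 60.1
grasp_force: 0.0
```

Run:
```python
from plan import *
from bench import get_image
import cv2
def wp(X):
    c=camera_info("wrist");v=np.asarray(c["R"])@X+np.ravel(c["t"]);v=np.asarray(c["intrinsics"])@v;return (v[:2]/v[2]).round(1).tolist()
s=monitor.read_state();print(s["position"],s["joints"].round(2),s["gripper_width"])
T=Ro.from_quat(s["ee_rot"])
print("angle err",(T.inv()*swR(np.pi/6)).as_rotvec())
u=swR(np.pi/6).as_matrix()[:,0]
print("grip",wp(G),"bar top ends",wp(G+16*nrm+35*u),wp(G+16*nrm-35*u),"tcp",wp(s["position"]),"tcp-22",wp(s["position"]-22*T.as_matrix()[:,2]))
print("panel corners",[wp(x) for x in box2w(b,[[100,90,133],[100,-90,133],[-100,-90,40],[-100,90,40]])])
w=get_image("wrist");sc=get_image("scene")[180:280,150:270]
f=cv2.resize(np.clip(w*1.0,0,255).astype(np.uint8),(560,420));cv2.imwrite("pics/Hs.png",cv2.resize(np.clip(sc*1.5,0,255).astype(np.uint8),(240,200)) [:,:,::-1])
o=np.zeros((420,800,3),np.uint8);o[:,:560]=f;o[:200,560:]=cv2.resize(np.clip(sc*1.5,0,255).astype(np.uint8),(240,200));cv2.imwrite("pics/H.png",o[:,:,::-1])
```

```text
[ 565.00694625 -245.53317058  210.55522733] [-0.24  0.2  -0.23 -0.23 -0.75  2.62] 60.07352980673643
angle err [ 0.00035988  0.00016294 -0.00218878]
grip [274.2, 201.0] bar top ends [274.1, 168.5] [274.2, 239.8] tcp [274.3, 245.2] tcp-22 [274.3, 261.0]
panel corners [[251.9, 45.0], [402.8, 141.6], [294.0, 298.6], [160.6, 231.8]]
```

View pics/H.png

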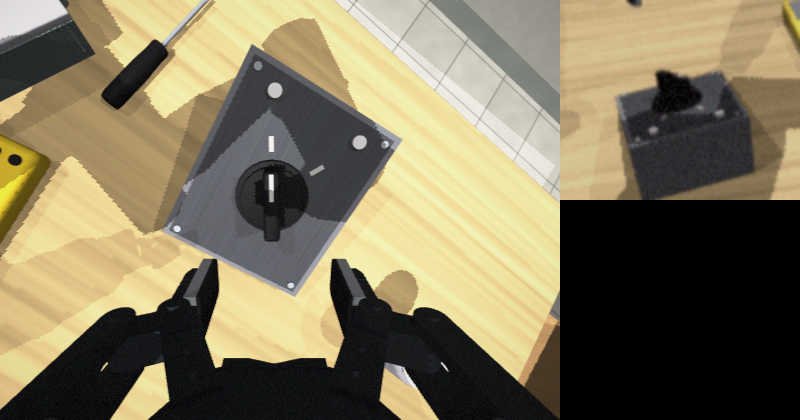

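The panel corners match my prediction to 1–2 px. The bar runs from (271,172) to (272,241), about 2.5 px left of and 2 px below where I predicted. The finger tips at row 260 confirm they sit well behind the reported TCP. I'll correct for both and descend.

send_rows(series=[[[-0.5, -0.6, 30], [0, 0, 0], 60], [[-0.5, -0.6, 30], [0, 0, 0], 60], [[-0.5, -0.7, 30], [0, 0, 0], 60], [[0, 0, 18], [0, 0, 0], 60]])

```text
clock: 8.35
position: [608.1, -236.2, 109.8]
ee_rot: [0.922, 0.321, 0.212, 0.04]
contact_force: [0.1, 0.4, 0.2]
gripper_width: 59.8
grasp_force: 0.0
```

send_rows(series=[[[0, 0, 15], [0, 0, 0], 60], [[0, 0, 15], [0, 0, 0], 60], [[0, 0, 0], [0, 0, 0], 60]])

```text
clock: 8.65
position: [620.8, -235.5, 83.0]
ee_rot: [0.922, 0.32, 0.212, 0.04]
contact_force: [-1.5, -0.8, -0.3]
gripper_width: 60.0
grasp_force: 0.0
```

Run:
```python
from plan import *
from bench import get_image
import cv2
s=monitor.read_state();print(s["position"],(s["position"]-G)@nrm)
w=get_image("wrist");sc=get_image("scene")[190:270,160:250]
o=np.zeros((420,800,3),np.uint8);o[:,:440]=np.clip(w[:,60:500]*1.5,0,255);o[:320,440:]=cv2.resize(np.clip(sc*1.7,0,255).astype(np.uint8),(360,320),interpolation=2);cv2.imwrite("pics/I.png",o[:,:,::-1])
```

```text
[ 620.80824006 -235.50962493   83.04171579] -34.38139568415469
```

View pics/I.png

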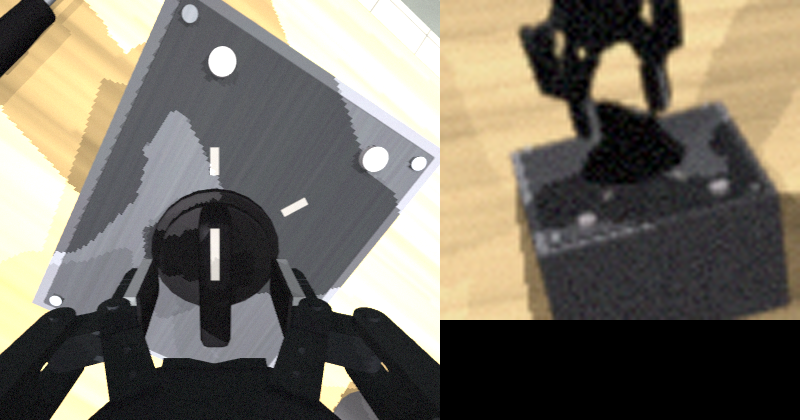

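The bar (column 215) sits centred between the fingers. I'll go 4 mm deeper and close.

send_rows(series=[[[0, 0, 4], [0, 0, 0], 40], [[0, 0, 0], [0, 0, 0], 10], [[0, 0, 0], [0, 0, 0], 10], [[0, 0, 0], [0, 0, 0], 10], [[0, 0, 0], [0, 0, 0], 10]])

```text
clock: 9.25
position: [622.2, -235.5, 81.9]
ee_rot: [0.922, 0.32, 0.213, 0.041]
contact_force: [-4.4, 3.7, 6.0]
gripper_width: 14.7
grasp_force: 59.9
```

Gripped. I'll ease back 2 mm and turn clockwise, which is positive about tool z.

send_rows(series=[[[0, 0, -2], [0, 0, 0], 10], [[0, 0, 0], [0, 0, 0.1], 10], [[0, 0, 0], [0, 0, 0.1], 10], [[0, 0, 0], [0, 0, 0.1], 10]])

```text
clock: 9.65
position: [622.2, -235.8, 82.0]
ee_rot: [0.96, 0.177, 0.217, 0.008]
contact_force: [3.6, 1.9, -4.6]
gripper_width: 14.7
grasp_force: 60.4
```

send_rows(series=[[[0, 0, 0], [0, 0, 0.1], 10], [[0, 0, 0], [0, 0, 0.1], 10], [[0, 0, 0], [0, 0, 0.1], 10], [[0, 0, 0], [0, 0, 0.1], 10], [[0, 0, 0], [0, 0, 0.1], 10], [[0, 0, 0], [0, 0, 0.1], 10]])

```text
clock: 10.25
position: [622.2, -236.3, 82.0]
ee_rot: [0.969, -0.116, 0.209, -0.056]
contact_force: [3.0, -0.9, -4.5]
gripper_width: 14.7
grasp_force: 60.3
```

send_rows(series=[[[0, 0, 0], [0, 0, 0.1], 10], [[0, 0, 0], [0, 0, 0.04], 10], [[0, 0, 0], [0, 0, 0], 10]])

```text
clock: 10.55
position: [622.2, -236.4, 82.0]
ee_rot: [0.959, -0.181, 0.205, -0.07]
contact_force: [5.1, -1.2, -7.1]
gripper_width: 14.8
grasp_force: 60.0
```

Run:
```python
from plan import *
s=monitor.read_state();T=Ro.from_quat(s["ee_rot"])
print((swR(np.pi/6).inv()*T).as_rotvec(),s["wrist_torque"],s["contact_force"],s["gripper_width"],s["position"])
```

```text
[-6.35441463e-04  7.38433960e-04  1.04086299e+00] [-0.69680862  0.64693868 -0.52914005] [ 5.0655873  -1.15213454 -7.10529851] 14.841196894396221 [ 622.16815128 -236.36163862   81.98103186]
```

Turned by about 1.04 rad. Now I'll release, back out along the tool axis, and look.

send_rows(series=[[[0, 0, 0], [0, 0, 0], 55], [[0, 0, 0], [0, 0, 0], 55], [[0, 0, 0], [0, 0, 0], 55], [[0, 0, -10], [0, 0, 0], 55], [[0, 0, -25], [0, 0, 0], 55], [[0, 0, -35], [0, 0, 0], 55], [[0, 0, -40], [0, 0, 0], 55], [[0, 0, -40], [0, 0, 0], 55]])

```text
clock: 11.35
position: [557.8, -245.3, 221.2]
ee_rot: [0.959, -0.18, 0.205, -0.07]
contact_force: [0.2, -0.5, -0.2]
gripper_width: 55.2
grasp_force: 0.0
```

Run:
```python
from plan import *
from bench import get_image
import cv2
w=get_image("wrist");sc=get_image("scene")[120:310,110:450];t=get_image("top")[110:310,100:480]
r=lambda a,x,y:cv2.resize(np.clip(a*1.4,0,255).astype(np.uint8),(x,y),interpolation=2)
o=np.zeros((500,800,3),np.uint8);o[:300,:400]=r(w,400,300);o[:224,400:]=r(sc,400,224);o[224:434,400:]=r(t,400,210);cv2.imwrite("pics/J.png",o[:,:,::-1])
```

```text
(no output)
```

View pics/J.png

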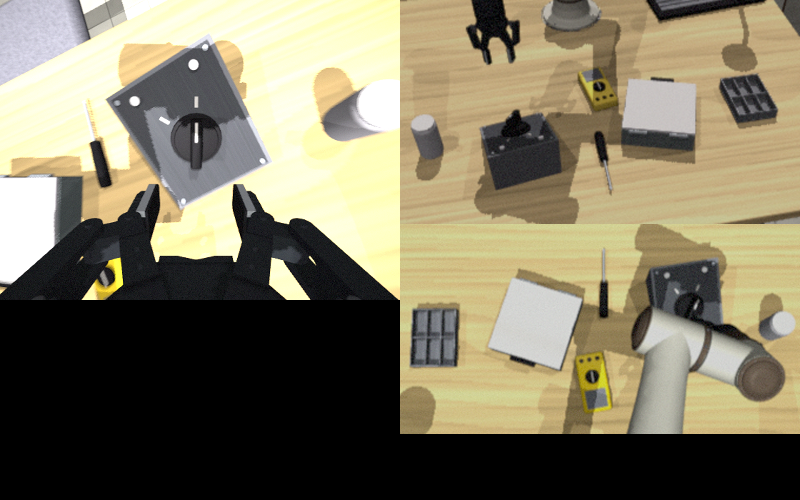

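The wrist view shows the white line at (196,130) aligned with the right-hand mark at (196,101). The scene and top views show the cover shut, the other items where they were, and the gripper clear of everything.

```bash
python3 -c "
from bench import job_done;print(job_done())"
```

```text
the job is handed in; nothing more can be done
None
```

The cover was pressed shut first, then the switch was turned clockwise to its second position; the final pictures show both holding, the gripper clear and the other items where they were, and the job was handed in at about 11.5 s.

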